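# Bolt the tilt-top painting board level and lay the wet stone on it to dry

## Task

Press the spring-lifted painting board down until you feel it lie level on its rubber stops, without leaning on them, and holding it there slide its red-knobbed bolt fully home into the keeper so that it stays level. Then lay the freshly painted white stone with the brown tree, picture up, on the middle of the cork mat: set it down, do not drop it, and leave everything else on the table where it is.

Things in the scene. Friction and masses are not known exactly. Their poses are not given: they have to be found in the camera images.
- tilt_stand: beech frame of the tilt-top painting board, 300 mm square, fixed to the table; origin under its centre on the table. z up; the hinge lies along its y axis at its far side (x = +140 mm, z = 62 mm), the robot's side is -x; the bolt and keeper are at the front, +y side
- tilt_board: white board, 280 mm from hinge to raised front edge, 300 mm wide, 12 mm thick. Origin on the hinge axis (its y) at the underside, mid-width; x points away from the front edge, z is its normal (vertical when level). Springs hold the front up, 0.3 to 0.42 rad from level; level takes 6 to 13 N down at the bolt (less the higher it is). Let go unbolted, it rises again
- front_rail: the stand's front beech rail (same origin and axes as the stand). A steel latch bar along it carries two black rubber stops for the board (x = -126, y = +-100 mm) and the keeper. The bar is set by hand in slotted holes: stop tops at z = 62 mm +-4 mm, keeper hole with them; find the true height by feel. Rubber gives 1 mm per 5 to 15 N: more than about 10 N on the stops is leaning
- bolt (a joint): bolt on the board, m along the stand's +y: 0 drawn back, 0.028 fully home. Flat-ended 10 mm steel rod across the board's front, 262 mm from the hinge, axis 21 mm above the underside; friction about 1.5 N. 8 mm out, its end meets the keeper, an upright 6 mm plate at y = 154 mm with a 16 mm hole; it enters only with the board within about 1.5 mm of its stops, else it butts on the plate
- bolt_knob (a point): red upright knob on the bolt, 16 mm across; point on its axis, 7 mm below its top and 17 mm above the rod's top, so fingertips astride it (either side along the stand's y) can come down onto the rod. Moves and leans with the board. In the board's frame: x = -262 mm, y = 75 mm + bolt travel, z = 43 mm
- drying_mat (a point): middle of the top of the cork mat (150 mm along the board's x, 170 mm along y, 3 mm thick) on the board; 77 mm above the table when the board is level
- stone_white: white painted stone with a brown tree on top, flat and rounded, about 96 mm (its x) x 58 mm (its y) x 28 mm high, 0.2 to 0.4 kg; origin under its centre, z up through the painted face
- stone_red: dark red painted stone with a gold heart, about 94 x 60 x 30 mm; a bystander
- stone_ochre: ochre painted stone with green bamboo, about 98 x 56 x 29 mm; a bystander
- jar_brown: brown paint jar, 66 mm across, 90 mm high, black cap; a bystander
- pot_white: white paint pot, 52 mm across, 58 mm high; a bystander
- lid_white: loose white jar lid, 56 mm across, 12 mm high; a bystander
- lid_black: loose black jar lid, 70 mm across, 15 mm high; a bystander
- water_pot: blue plastic water bucket, 156 mm across the rim, 105 mm high, with two brushes leaning in it; a bystander
Not all that is in view belongs to the job. What is shaped like the stone_white but blue is not meant.

How it is judged:
By the outcome, as a careful person would: the job done as asked, in the order asked, and still so for the second after the job is handed in, with the robot touching nothing.
It also fails if it takes over 72 s, if anything falls off the work surface, if the arm or the gripper's body presses on something with over 40 N, if the wrist force passes 120 N, or if a joint passes its speed limit or range.

## Robot

A 6-joint arm with a two-finger parallel gripper is mounted at the origin on the work surface. World frame = base frame: x ahead of the robot, y to its left, z up, the work surface at z = 0. Lengths are in m, angles in rad, forces in N, time in s.
With the tool pointing down it reaches from about 0.25 to 0.775 m from the base axis. Payload 4 kg.
Tool frame: the origin (TCP) lies on the centre line of the jaws, within the pads' length; the fingertips stand 22 mm ahead of it and the grasp point (between the pads) lies 3 mm ahead of it; z points along the fingers, y is the direction in which the jaws open and shut (so a half turn about z gives the same grasp; the last joint's range is limited). The gripper opens to 94 mm and grips with 3 to 60 N. Pads are 16 mm wide; open, the fingers measure 119 mm over their backs; the gripper's body (75 mm by 177 mm) begins 78 mm behind the grasp point.
Start: joints at [-1.324, 0.087, 1.371, -0, 1.684, -0.103], TCP at [0.188, -0.517, 0.228] pointing down, gripper open.
Joint ranges: [-3.1, 3.1], [-0.76, 2.03], [0.27, 2.55], [-1.08, 4.22], [0.17, 2.65], [-2.57, 2.57]. Speed limits (rad/s): [2.79, 2.79, 3.14, 3.14, 3.14, 3.14].

## Interface

Orientations are given as a unit quaternion [x, y, z, w].
In Python, from station import * gives the robot as it stands. Calls block until the motion is done:
- move_to(position, orientation): joint-space move of the TCP to a pose.
- move_linear(position, frame=None, feed=0.15): straight line of the TCP; frame=None keeps the orientation; feed is the mean speed in m/s.
- move_joints(angles): joint-space move.
- move_gripper(opening): finger opening in m; the grip force is fixed at half the most; returns when the fingers have stopped.
- pause(seconds).
- solve_ik(position, orientation): joint angles nearest the present ones, or None.
- state(): the state.
- snapshot(name): name is "scene" or "top"; returns the picture (400x640x3 uint8, red, green, blue); there is no depth.
- camera_model(name): a dict with "vfov" (degrees; the focal length in pixels is half the picture's height over the tangent of half this angle, whatever the lens; pixels are square), "cx", "cy" (the principal point, pixels), "dist" ([k1, k2, p1, p2, k3] as OpenCV has them; the pictures are not rectified), "R" (3x3) and "t" (3): a world point X has camera coordinates R X + t. Camera axes: x right, y down, z forward; pixel columns grow to the right and rows downward; lengths in m; the calibration is good to about 2 mm. A picture is of the moment at which its call begins. camera_model takes no time and is no camera call.
A pose or a line that the arm cannot do raises MotionError and nothing moves.
- hand_in(): hands the job in, once; it reports no verdict.
The state is a dict: "t": time; "q": joint angles; "joint_vel": joint speeds; "joint_efforts": joint torques, N m; "tool_pos": TCP position; "tool_rot": TCP orientation; "contact_force": force on the tool from outside, world axes, zero at the start; "wrist_torque": the same for the moment, N m; "width": finger opening in m.
Only numpy, scipy, OpenCV 4.12 (cv2) and the standard library are available. Lean on these libraries where they do the work, as an engineer would, in place of code of your own. Each camera call takes 0.05 s, during which the arm holds its last target. There are 200 camera calls.

## Working session

There is one attempt and no reset: what is moved stays moved. The work goes in short steps, each a Python script; the robot and the scene stay as the last script left them, time stands still between calls to the robot, and variables do not carry over. Pictures are saved under pics/ and viewed, about 8 in all and at most 12, crops included, and the job is handed in when it is done.

```bash
mkdir -p pics && ls && python3 - <<'E'
from station import *
import cv2
for n in("scene","top"):
    im=snapshot(n); cv2.imwrite(f"pics/{n}0.png",cv2.cvtColor(im,cv2.COLOR_RGB2BGR))
    print(n,camera_model(n))
s=state();print(s["t"],s["tool_rot"],s["contact_force"],s["width"])
E
```

```text
pics
scene {'vfov': 49.91917995920684, 'cx': 331.25299806898, 'cy': 203.57984245977502, 'dist': array([-0.03368954,  0.        ,  0.        ,  0.        ,  0.        ]), 'R': array([[ 0.6830711 ,  0.73017825, -0.01592465],
       [ 0.58058232, -0.55609649, -0.59471074],
       [-0.44310049,  0.39698415, -0.80378203]]), 't': array([-0.32661799, -0.27952614,  1.54558085])}
top {'vfov': 51.88021188360638, 'cx': 320.2776143132721, 'cy': 207.72348663652198, 'dist': array([-0.099641,  0.      ,  0.      ,  0.      ,  0.      ]), 'R': array([[-2.18177234e-02, -9.99761825e-01,  5.29903663e-04],
       [-9.83412252e-01,  2.13654581e-02, -1.80121794e-01],
       [ 1.80067572e-01, -4.45096124e-03, -9.83644173e-01]]), 't': array([-0.01927171,  0.56595754,  1.11494609])}
0.1 [ 9.84745730e-01  1.73996658e-01 -8.98345075e-05 -1.00110900e-03] [-0.85682175  0.54317436  0.17803618] 0.09404342088451853
```

View pics/top0.png

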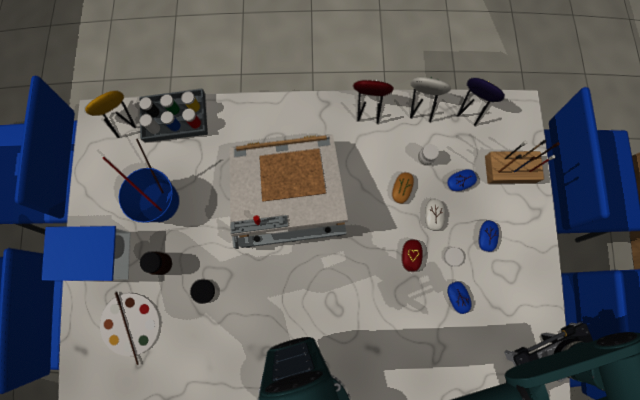

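View pics/scene0.png

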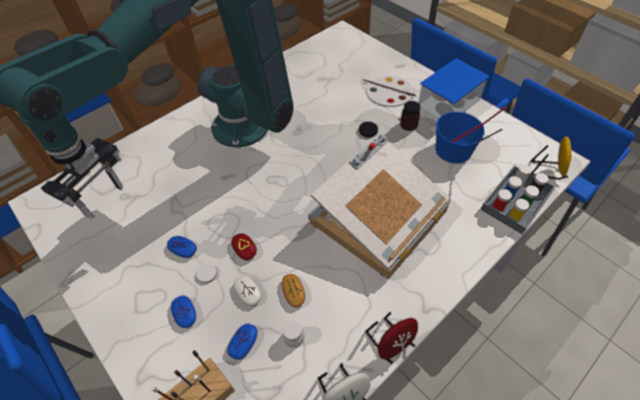

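Top view: board with its raised front toward the robot, red knob at about (257,219), mat around (293,175), white stone at (435,214), ochre (402,187), red (412,255), lid (455,257). The scene view agrees. I'll enlarge these areas to measure.

```bash
python3 - <<'E'
import cv2,numpy as np
a=cv2.imread("pics/top0.png"); b=cv2.imread("pics/scene0.png")
A=cv2.resize(a[130:255,220:353],None,fx=4.8,fy=4.8,interpolation=cv2.INTER_CUBIC)
cv2.imwrite("pics/cA.png",A)
B=cv2.resize(b[130:280,300:455],None,fx=2.5,fy=2.5,interpolation=cv2.INTER_CUBIC)
C=cv2.resize(a[160:280,380:480],None,fx=4,fy=4,interpolation=cv2.INTER_CUBIC)
h=max(B.shape[0],C.shape[0]);o=np.zeros((h,B.shape[1]+C.shape[1],3),np.uint8)
o[:B.shape[0],:B.shape[1]]=B;o[:C.shape[0],B.shape[1]:]=C
print(A.shape,o.shape,B.shape)
cv2.imwrite("pics/cB.png",o)
E
```

```text
(600, 638, 3) (480, 788, 3) (375, 388, 3)
```

View pics/cA.png

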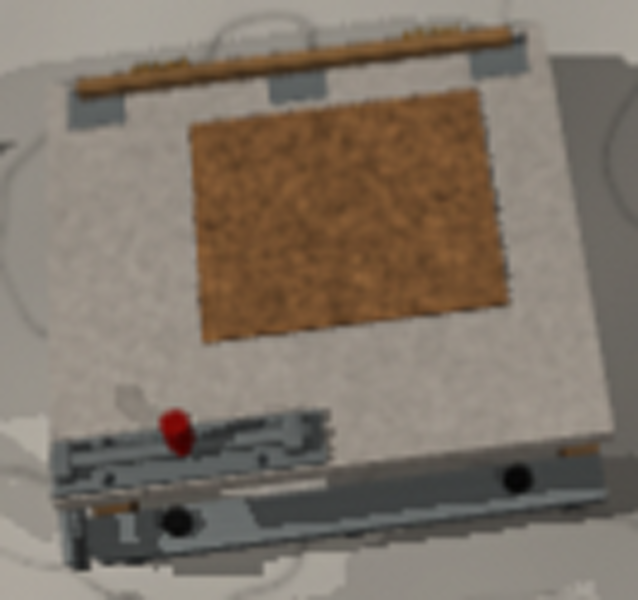

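View pics/cB.png

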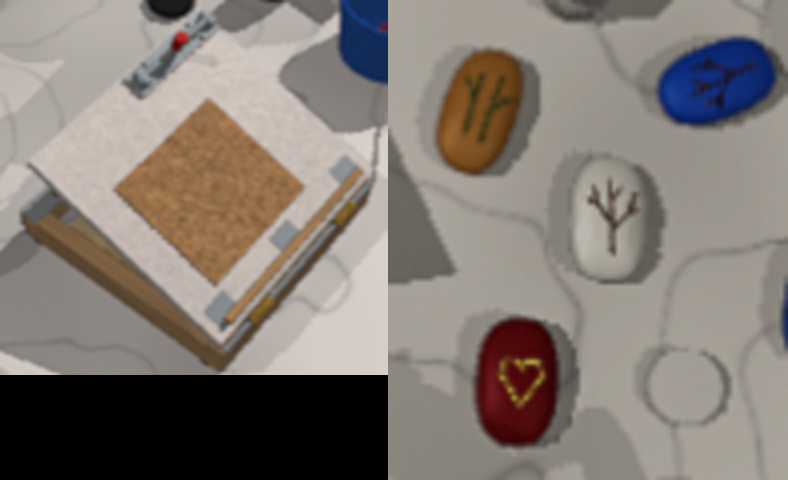

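The crops show mat corners, the front −y board corner, both stops and the knob clearly. Next I fit the stand pose, board angle and mat offset from both views.

```bash
cat > h.py <<'E'
from station import *
import numpy as np, cv2
from scipy.optimize import least_squares
from scipy.spatial.transform import Rotation as Ro
def proj(n,P):
    m=camera_model(n);f=200/np.tan(np.radians(m["vfov"]/2))
    K=np.array([[f,0,m["cx"]],[0,f,m["cy"]],[0,0,1.]])
    return cv2.projectPoints(np.atleast_2d(P).astype(float),cv2.Rodrigues(m["R"])[0],m["t"],K,m["dist"])[0][:,0]
def ray(n,px,z):
    m=camera_model(n);f=200/np.tan(np.radians(m["vfov"]/2))
    K=np.array([[f,0,m["cx"]],[0,f,m["cy"]],[0,0,1.]])
    u=cv2.undistortPoints(np.array([[px]],float),K,m["dist"])[0,0]
    d=m["R"].T@np.r_[u,1];c=-m["R"].T@m["t"];return c+d*(z-c[2])/d[2]
def stand(S,P):  # S: x,y,yaw
    P=np.atleast_2d(P);return Ro.from_euler("z",S[2]).apply(P)+[S[0],S[1],0]
def board(S,th,P): # board frame -> world, th = lift
    P=np.atleast_2d(P)
    return stand(S,Ro.from_euler("y",th).apply(P)+[.14,0,.062])
def down(yaw): # tool z down, tool y along world direction yaw+90deg
    c,s=np.cos(yaw),np.sin(yaw)
    M=np.array([[c,s,0],[s,-c,0],[0,0,-1]]) # cols: tool x,y,z
    return Ro.from_matrix(M).as_quat()
E
python3 - <<'E'
from h import *
T=lambda p:(np.array(p,float)+.5)/4.8-.5+[220,130]
B=lambda p:(np.array(p,float)+.5)/2.5-.5+[300,130]
C=lambda p:(np.array(p,float)-[388,0]+.5)/4-.5+[380,160]
mt=T([(191,127),(479,91),(509,302),(205,342)]); ms=B([(303,187),(216,284),(115,187),(209,99)])
ck=np.array([(1,1),(1,-1),(-1,-1),(-1,1)])
def pred(v):
    S=v[:3];th=v[3]
    M=np.c_[v[4]+ck[:,0]*.075,v[5]+ck[:,1]*.085,np.full(4,.015)]
    M=board(S,th,M);c=board(S,th,[-.28,-.15,.012]);k=board(S,th,[-.262,.075+v[6],.043])
    st=stand(S,[[-.126,.1,v[7]],[-.126,-.1,v[7]]])
    return proj("top",np.r_[M,c,k,st]),proj("scene",np.r_[M,c,k])
ot=np.r_[mt,T([(613,430),(176,430),(178,521),(517,479)])];os=np.r_[ms,B([(30,163),(181,40)])]
def res(v):
    a,b=pred(v);return np.r_[(a-ot).ravel(),(b-os).ravel(),v[6]/.004,(v[7]-.062)/.002,v[5]/.01]
r=least_squares(res,[.55,.05,0.05,.36,-.13,0,0,.062],loss="soft_l1",x_scale=[.1]*8)
np.set_printoptions(precision=4,suppress=True)
v=r.x;print(v);a,b=pred(v);print((a-ot),(b-os))
np.save("fit.npy",v)
print("knob",board(v[:3],v[3],[-.262,.075+v[6],.043]),"mat level",board(v[:3],0,[v[4],v[5],.015]))
for n,p in(("white",(609.5,218.5)),("red",(517,382)),("ochre",(480,111))):print(n,ray("top",C(p),.014))
print("ends",ray("top",C((603,155)),.014),ray("top",C((613,282)),.014), "sides",ray("top",C((572,218)),.014),ray("top",C((647,218)),.014))
print("scene white",ray("scene",(246.5,292),.014))
E
```

```text
[ 0.6166  0.0621  0.1071  0.3348 -0.1217 -0.0207  0.0017  0.0619]
[[-0.0727 -0.1952]
 [-0.1393 -0.2241]
 [ 0.4636  0.7598]
 [-0.3382  0.5706]
 [ 0.3151  0.2085]
 [ 0.2783 -0.3869]
 [-0.3193  0.2352]
 [ 0.3703 -0.1315]] [[ 1.2868 -0.1299]
 [ 0.2296  0.6125]
 [-0.3829  0.6056]
 [-0.0512 -0.828 ]
 [ 0.0848 -0.5147]
 [ 0.212   0.0895]]
knob [[0.5157 0.1284 0.1887]] mat level [[0.6371 0.0435 0.077 ]]
white [ 0.5454 -0.369   0.014 ]
red [ 0.4274 -0.2931  0.014 ]
ochre [ 0.6283 -0.2775  0.014 ]
ends [ 0.5931 -0.3676  0.014 ] [ 0.4983 -0.3683  0.014 ] sides [ 0.5464 -0.3411  0.014 ] [ 0.5451 -0.3972  0.014 ]
scene white [ 0.5455 -0.3728  0.014 ]
```

```bash
cat >> h.py <<'E'
v=np.load("fit.npy");S=v[:3];Q=down(S[2])
def F(n=4):
    a=[]
    for _ in range(n): a.append(state()["contact_force"]); pause(.02)
    return np.mean(a,0)
def rod(th,dz=0,dy=0): # TCP with tips on rod top, board lifted th
    return board(S,th,[-.262,.075+v[6]+dy,.021])[0]+[0,0,.005+.022+dz]
E
python3 - <<'E'
from h import *
np.set_printoptions(precision=4,suppress=True)
th=v[3]
p=rod(th,.10);print(p,solve_ik(p,Q))
move_gripper(.022);move_to(p,Q)
s=state();print(s["t"],s["q"],s["width"],s["tool_pos"])
for n in("top","scene"):
    im=snapshot(n);cv2.imwrite(f"pics/{n}1.png",cv2.cvtColor(im,cv2.COLOR_RGB2BGR))
b=F();np.save("bias.npy",b);print("bias",b)
for dz in (.04,.028,.02,.012,.006,.003,0,-.003):
    move_linear(rod(th,dz),feed=.08);f=F(2)-b;s=state()
    print(dz,s["t"],f,s["tool_pos"][2]-rod(th)[2])
    if np.linalg.norm(f)>2.5:break
E
```

```text
[0.5085 0.1276 0.2949] [ 0.1376  0.0263  1.3023 -0.      1.813   1.6014]
3.8333 [ 0.1364  0.0265  1.3024 -0.0003  1.813   1.6013] 0.022040166498955998 [0.5087 0.1269 0.2948]
bias [ 0.1909 -0.0022  0.5048]
0.04 4.9333 [-0.1719  0.0615 -0.0681] 0.040772576297824686
0.028 5.2667 [ 0.4096  0.3127 -0.7097] 0.027418913467158718
0.02 5.55 [-0.5548 -0.0398 -0.9238] 0.01944214391319471
0.012 5.8333 [ 0.0534  0.5356 -0.016 ] 0.0114555613707229
0.006 6.1167 [ 0.4483 -0.0463 -0.327 ] 0.00565553881546757
0.003 6.4 [-0.1543  0.2085 -0.6728] 0.002923213300190075
0 6.6833 [-0.3039 -0.2039 -0.2606] -3.402842968333597e-05
-0.003 6.9667 [-1.87    0.2267  1.8174] -0.002934819966619595
```

Contact was 2–3 mm below the predicted rod top, far below the knob's top, so the fingers are astride the knob. Now following the arc down.

```bash
python3 - <<'E'
from h import *
np.set_printoptions(precision=2,suppress=True)
b=np.load("bias.npy")
def rep():
    f=F(4)-b;s=state();print(round(s["t"],2),"h %.2f mm"%((s["tool_pos"][2]-rod(0)[2])*1e3),f,flush=True);return f
for th in (.30,.24,.18,.12,.08,.05,.03):
    move_linear(rod(th),feed=.06);f=rep()
    if abs(f[2])>22:break
E
```

```text
7.29 h 76.42 mm [0.7  0.08 0.84]
7.78 h 61.88 mm [0.82 0.4  1.61]
8.26 h 47.03 mm [0.19 0.29 3.2 ]
8.74 h 31.81 mm [-0.69 -0.13  5.09]
9.13 h 21.66 mm [-1.5  -0.17  6.13]
9.48 h 13.99 mm [-1.78 -0.18  7.06]
9.8 h 8.92 mm [-2.4   0.09  7.33]
```

```bash
python3 - <<'E'
from h import *
np.set_printoptions(precision=2,suppress=True)
b=np.load("bias.npy");h=.0075
while h>-.0065:
    move_linear(rod(h/.262),feed=.02);f=F(8)-b;s=state()
    e=f[2]-(7.35+.13*(8.92-h*1e3))
    print(round(s["t"],2),"cmd %.1f act %.2f"%(h*1e3,(s["tool_pos"][2]-rod(0)[2])*1e3),f,"excess %.2f"%e,flush=True)
    if e>2.5:break
    h-=.0006
E
```

```text
10.18 cmd 7.5 act 8.82 [-2.71 -0.15  8.37] excess 0.84
10.57 cmd 6.9 act 8.44 [-2.57 -0.21  8.86] excess 1.25
10.95 cmd 6.3 act 7.92 [-2.97 -0.56  9.14] excess 1.45
11.33 cmd 5.7 act 7.35 [-3.12 -0.44  9.79] excess 2.02
11.72 cmd 5.1 act 6.76 [-3.17 -0.33  9.6 ] excess 1.75
12.1 cmd 4.5 act 6.17 [-3.24 -0.4   9.67] excess 1.75
12.48 cmd 3.9 act 5.58 [-2.87 -0.7   9.56] excess 1.56
12.87 cmd 3.3 act 5.00 [-3.23 -0.61  9.69] excess 1.61
13.25 cmd 2.7 act 4.39 [-3.31 -0.29 10.01] excess 1.85
13.63 cmd 2.1 act 3.81 [-3.33 -0.64 10.15] excess 1.91
14.02 cmd 1.5 act 3.21 [-3.51 -0.16 10.03] excess 1.71
14.4 cmd 0.9 act 2.61 [-3.51 -0.44  9.99] excess 1.59
14.78 cmd 0.3 act 2.01 [-3.42 -0.34  9.83] excess 1.36
15.17 cmd -0.3 act 1.44 [-3.54 -0.37 10.1 ] excess 1.55
15.55 cmd -0.9 act 0.82 [-3.49 -0.62 10.06] excess 1.43
15.93 cmd -1.5 act 0.26 [-3.75 -0.54 10.4 ] excess 1.70
16.32 cmd -2.1 act -0.36 [-3.79 -0.52 10.15] excess 1.37
16.7 cmd -2.7 act -0.95 [-3.64 -0.16 10.43] excess 1.57
17.08 cmd -3.3 act -1.49 [-3.89 -0.57 10.75] excess 1.81
17.47 cmd -3.9 act -1.61 [-4.57 -0.93 12.68] excess 3.67
```

Stop felt at about −1.5 mm (force +2 N within 0.12 mm). I'll confirm with one small step, then slide.

```bash
python3 - <<'E'
from h import *
np.set_printoptions(precision=2,suppress=True)
b=np.load("bias.npy");h=-.0042
u=np.array([-np.sin(S[2]),np.cos(S[2])])
s0=None
def go(y,h,fd):
    global s0
    move_linear(rod(h/.262,dy=y),feed=fd);f=F(6)-b;s=state()
    if s0 is None:s0=s
    d=(s["tool_pos"]-s0["tool_pos"])[:2]@u
    fy=f[:2]@u
    print(round(s["t"],2),"cmd %.1f act y %.2f z %.2f"%(y*1e3,d*1e3,(s["tool_pos"][2]-rod(0)[2])*1e3),f,"fy %.2f"%fy,flush=True);return fy
go(0,h,.02)
for y in (.004,.007,.010,.013,.018,.023,.026,.028,.029,.030,.031,.032,.033,.034,.035):
    fy=go(y,h,.03)
    if fy<-10 or (y<.02 and fy<-7):break
for n in("top","scene"):
    im=snapshot(n);cv2.imwrite(f"pics/{n}2.png",cv2.cvtColor(im,cv2.COLOR_RGB2BGR))
E
```

```text
17.82 cmd 0.0 act y 0.00 z -1.63 [-4.82 -0.47 13.29] fy 0.05
18.2 cmd 4.0 act y 3.89 z -1.62 [-5.1  -0.88 13.38] fy -0.33
18.55 cmd 7.0 act y 6.84 z -1.64 [-4.98 -1.01 13.26] fy -0.48
18.9 cmd 10.0 act y 9.86 z -1.64 [-5.01 -1.34 13.33] fy -0.80
19.25 cmd 13.0 act y 12.86 z -1.62 [-4.98 -1.27 13.42] fy -0.73
19.67 cmd 18.0 act y 17.97 z -1.64 [-5.09 -1.04 13.66] fy -0.49
20.08 cmd 23.0 act y 22.98 z -1.64 [-5.02 -0.77 13.56] fy -0.23
20.43 cmd 26.0 act y 25.93 z -1.63 [-5.19 -0.85 13.75] fy -0.29
20.78 cmd 28.0 act y 26.36 z -1.67 [-4.79 -4.93 13.73] fy -4.39
21.13 cmd 29.0 act y 26.48 z -1.68 [-4.48 -6.71 13.86] fy -6.20
21.48 cmd 30.0 act y 26.62 z -1.69 [-4.15 -8.77 14.  ] fy -8.27
21.83 cmd 31.0 act y 27.27 z -1.70 [-4.06 -9.3  13.78] fy -8.81
22.18 cmd 32.0 act y 28.15 z -1.65 [-2.76 -9.35 13.06] fy -9.00
22.53 cmd 33.0 act y 29.18 z -1.63 [-2.52 -9.5  12.82] fy -9.17
22.88 cmd 34.0 act y 30.23 z -1.61 [-2.42 -9.53 12.97] fy -9.22
23.23 cmd 35.0 act y 31.00 z -1.64 [-1.66 -9.99 12.78] fy -9.76
```

```bash
python3 - <<'E'
from h import *
np.set_printoptions(precision=2,suppress=True)
b=np.load("bias.npy");h=-.0042
u=np.array([-np.sin(S[2]),np.cos(S[2])])
for y in (.036,.037,.038,.039):
    move_linear(rod(h/.262,dy=y),feed=.03);f=F(5)-b;s=state();fy=f[:2]@u
    print(round(s["t"],2),y,"act",(s["tool_pos"]-rod(h/.262))[:2]@u*1e3,f,"fy %.2f"%fy,flush=True)
    if fy<-13:break
im=cv2.imread("pics/top2.png")[180:260,215:305]; im2=cv2.imread("pics/scene2.png")[120:230,330:420]
z=lambda i,f:cv2.resize(i,None,fx=f,fy=f,interpolation=cv2.INTER_CUBIC)
A=z(im,4.4);B=z(im2,3.2);A=A[:352];B=B[:352]
cv2.imwrite("pics/c2.png",np.hstack([A,B])[:600,:800]);
E
```

```text
23.67 0.036 act 31.14185902300681 [ -1.46 -12.1   12.12] fy -11.88
24.0 0.037 act 31.20471180767995 [ -1.14 -14.38  12.54] fy -14.18
```

View pics/c2.png

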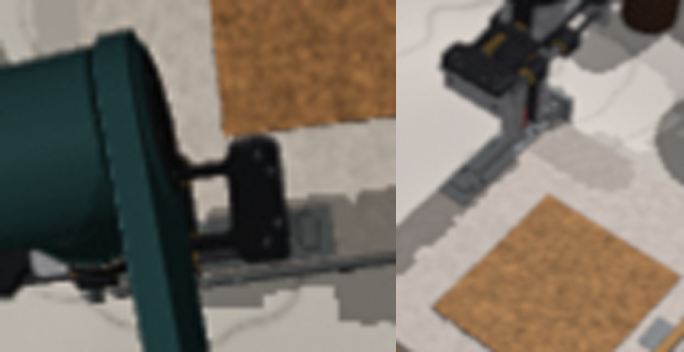

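The push ended on a hard stop with the finger against the knob (14 N), about 28 mm of rod travel. I'll ease off, lift, check the force vanishes right away (board held), and look.

```bash
python3 - <<'E'
from h import *
np.set_printoptions(precision=2,suppress=True)
b=np.load("bias.npy");h=-.0042
def rep(t):
    f=F(4)-b;s=state();print(t,round(s["t"],2),f,"h %.2f"%((s["tool_pos"][2]-rod(0)[2])*1e3),flush=True)
move_linear(rod(h/.262,dy=.0335),feed=.03);rep("ease")
for dz in (.002,.004,.006):
    move_linear(rod(h/.262,dz,.0325),feed=.03);rep(dz)
move_linear(rod(h/.262,.006,.0285),feed=.03);rep("centre")
move_linear(rod(h/.262,.12,.0285),feed=.15)
# park over the stone, see
move_gripper(.094)
move_to([.545,-.370,.20],down(0.0))
print(state()["t"],state()["q"])
for n in("top","scene"):
    im=snapshot(n);cv2.imwrite(f"pics/{n}3.png",cv2.cvtColor(im,cv2.COLOR_RGB2BGR))
z=lambda i,f:cv2.resize(i,None,fx=f,fy=f,interpolation=cv2.INTER_CUBIC)
A=z(cv2.imread("pics/top3.png")[130:255,215:353],3);B=z(cv2.imread("pics/scene3.png")[120:280,300:455],2.35)
o=np.zeros((376,A.shape[1]+B.shape[1],3),np.uint8);o[:A.shape[0],:A.shape[1]]=A;o[:B.shape[0],A.shape[1]:]=B
cv2.imwrite("pics/c3.png",o)
E
```

```text
ease 24.33 [-2.04 -6.15 12.46] h -1.62
0.002 24.65 [-1.39 -4.33 10.42] h 0.02
0.004 24.97 [ 0.5  -4.59  6.61] h 0.95
0.006 25.28 [ 2.45 -5.06  1.87] h 1.49
centre 25.63 [0.24 0.37 0.83] h 1.34
29.625 [-0.68  0.34  1.13  0.    1.68  0.89]
```

View pics/c3.png

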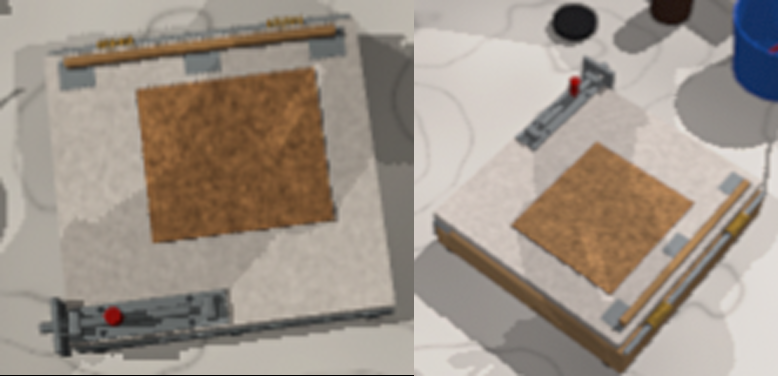

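The view shows the board level, the bolt through the keeper (rod end beyond the plate at about (45,327) in the crop) and the knob at (113,316). Now re-measuring the mat centre and the stone's yaw.

```bash
python3 - <<'E'
from h import *
np.set_printoptions(precision=4,suppress=True)
T=lambda p:(np.array(p,float)+.5)/3-.5+[215,130]
m=[ray("top",T(p),.0775) for p in((137,90),(316,67),(336,218),(153,242))]
print(np.mean(m,0),np.linalg.norm(m[0]-m[1]),np.linalg.norm(m[1]-m[2]))
Bq=lambda p:(np.array(p,float)-[414,0]+.5)/2.35-.5+[300,120]
ms=[ray("scene",Bq(p),.0775) for p in((694,204),(611,294),(513,224),(598,142))]
print(np.mean(ms,0),np.linalg.norm(ms[0]-ms[1]),np.linalg.norm(ms[1]-ms[2]))
a=cv2.imread("pics/top0.png");g=cv2.GaussianBlur(a,(3,3),0)[190:240,415:455].astype(int)
C=lambda p:(np.array(p,float)-[388,0]+.5)/4-.5+[380,160]
print("trunk",ray("top",C((613,252)),.027),ray("top",C((609,185)),.027))
lum=g.sum(2)
for t in(480,510,540,570):
    mk=(lum>t).astype(np.uint8);n,l,st,c=cv2.connectedComponentsWithStats(mk)
    i=1+np.argmax(st[1:,4]);cs,_=cv2.findContours((l==i).astype(np.uint8),0,2)
    h=cv2.convexHull(max(cs,key=cv2.contourArea))[:,0]+[415,190]
    W=np.array([ray("top",p,.014)[:2] for p in h])*1e3
    print(t,st[i],cv2.minAreaRect(W.astype(np.float32)))
E
```

```text
[0.6393 0.0431 0.0775] 0.17110218997195292 0.14728941339503265
[0.6379 0.044  0.0775] 0.1670301362351905 0.14806822973540118
trunk [ 0.5186 -0.3661  0.027 ] [ 0.5681 -0.3667  0.027 ]
480 [12 16  9 20 98] ((540.7877807617188, -352.0691833496094), (58.41654586791992, 20.8574161529541), 8.663344383239746)
510 [12 21  5 14 49] ((536.1038818359375, -350.4503479003906), (11.913798332214355, 38.56439971923828), 86.03423309326172)
540 [13 25  2  6  9] ((536.2297973632812, -348.9650573730469), (2.978610038757324, 14.886087417602539), 86.07633209228516)Traceback (most recent call last):
  File "<stdin>", line 15, in <module>
    return _wrapfunc(a, 'argmax', axis=axis, out=out, **kwds)
    return bound(*args, **kwds)
ValueError: attempt to get argmax of an empty sequence
```

```bash
python3 - <<'E'
from h import *
np.set_printoptions(precision=3,suppress=True)
b=F()
x,y=.5455,-.3695
move_linear([x,y,.07],feed=.15);move_linear([x,y,.026],feed=.06)
f=F()-b;s=state();print(s["t"],f,s["tool_pos"],flush=True)
if abs(f[2])<4:
    move_gripper(.04);s=state();print("w",s["width"],F()-b)
    move_linear([x,y,.06],feed=.06);print("lift",F()-b,state()["width"])
    move_linear([x,y,.20],feed=.15)
    move_to([.638,.0435,.20],Q);s=state();print(s["t"],s["tool_pos"],s["width"])
    for n in("top","scene"):
        im=snapshot(n);cv2.imwrite(f"pics/{n}4.png",cv2.cvtColor(im,cv2.COLOR_RGB2BGR))
    z=lambda i,f:cv2.resize(i,None,fx=f,fy=f,interpolation=cv2.INTER_CUBIC)
    A=z(cv2.imread("pics/top4.png")[100:250,215:365],2.6);B=z(cv2.imread("pics/scene4.png")[60:280,270:440],2.3)
    o=np.zeros((510,A.shape[1]+B.shape[1],3),np.uint8);o[:A.shape[0],:A.shape[1]]=A;o[:B.shape[0],A.shape[1]:]=B
    cv2.imwrite("pics/c4.png",o)
E
```

```text
31.7583 [ 0.263 -0.328  0.138] [ 0.546 -0.37   0.027]
w 0.05589397172832014 [-0.171  2.12   1.433]
lift [-0.207  0.141 -3.029] 0.05613630322608609
35.9333 [0.638 0.042 0.2  ] 0.05632655577216309
```

View pics/c4.png

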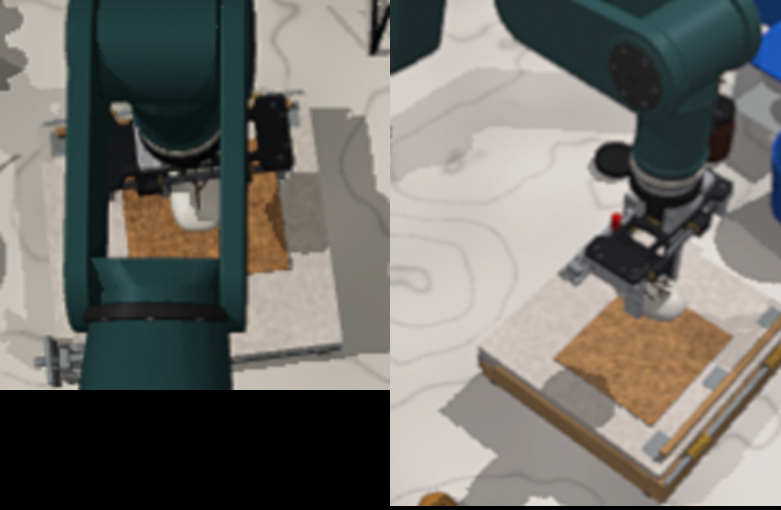

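The stone is held (≈3 N, width 56 mm) level above the mat. Lowering it by feel.

```bash
python3 - <<'E'
from h import *
np.set_printoptions(precision=3,suppress=True)
x,y=.638,.0435
move_linear([x,y,.115],feed=.12);pause(.1);b=F(8)
z=.108
while z>.0995:
    move_linear([x,y,z],feed=.02);f=F(6)-b;s=state();print("%.4f"%z,s["tool_pos"],f,flush=True)
    if f[2]>1.5:break
    z-=.0008
move_gripper(.075);pause(.1);print(F()-b)
move_linear([x,y,z+.02],feed=.05);move_gripper(.094)
move_linear([x,y,.25],feed=.15)
move_to([.35,-.25,.30],down(-.6));s=state();print(s["t"],s["contact_force"])
for n in("top","scene"):
    im=snapshot(n);cv2.imwrite(f"pics/{n}5.png",cv2.cvtColor(im,cv2.COLOR_RGB2BGR))
zz=lambda i,f:cv2.resize(i,None,fx=f,fy=f,interpolation=cv2.INTER_CUBIC)
A=zz(cv2.imread("pics/top5.png")[130:255,215:353],3);B=zz(cv2.imread("pics/scene5.png")[120:280,300:455],2.35)
o=np.zeros((376,A.shape[1]+B.shape[1],3),np.uint8);o[:A.shape[0],:A.shape[1]]=A;o[:B.shape[0],A.shape[1]:]=B
cv2.imwrite("pics/c5.png",o)
E
```

```text
0.1080 [0.638 0.044 0.108] [-0.054  0.248 -0.124]
0.1072 [0.638 0.044 0.107] [ 0.248  0.698 -0.036]
0.1064 [0.638 0.044 0.106] [-0.059  0.13  -0.128]
0.1056 [0.638 0.043 0.106] [ 0.059 -0.116 -0.545]
0.1048 [0.638 0.043 0.105] [ 0.112  0.105 -0.115]
0.1040 [0.638 0.043 0.104] [0.241 0.216 0.001]
0.1032 [0.638 0.044 0.104] [-0.348  0.521  2.008]
[-0.256  0.175  3.379]
44.1 [0.551 0.202 0.825]
```

View pics/c5.png

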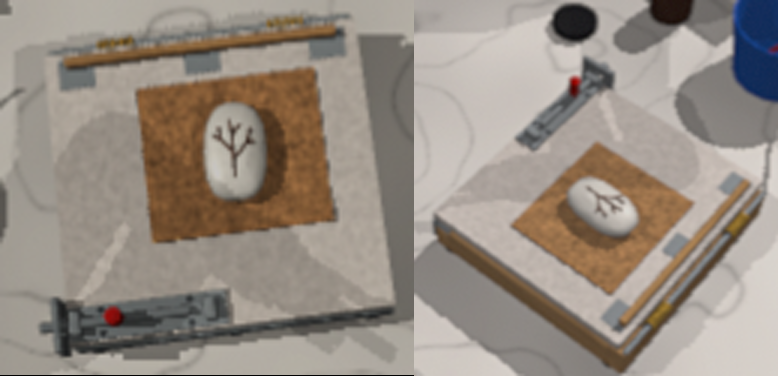

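View pics/top5.png

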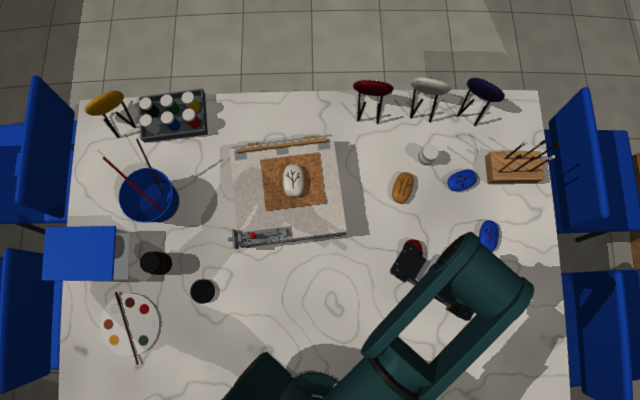

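The stone lies picture up in the middle of the mat: its outline centre is at (235,151) against the mat's (236,154) in the crop. The bolt is still home and the visible bystanders have not moved.

```bash
python3 -c "
from station import *
hand_in();print(state()['t'])"
```

```text
the job is handed in; nothing more can be done
the job is handed in; nothing more can be done
```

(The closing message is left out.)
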